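Hook a dropped collar out of the trimmer guard

ROBOT

A 6-joint arm with a two-finger parallel gripper is mounted at the origin on the work surface. World frame = base frame: x ahead of the robot, y to its left, z up, the work surface at z = 0. Lengths are in mm, angles in degrees, forces in N, time in s.
With the tool pointing down it reaches from about 350 to 850 mm from the base axis. Payload 8.1 kg.
Tool frame: the origin (TCP) lies at the very end of the fingers, on their centre line; the grasp point (between the pads) lies 19 mm behind it (r.grip_depth is the distance from the TCP to the grasp point, in mm); z points along the fingers, y is the direction in which the jaws open and shut (so a half turn about z gives the same grasp; the last joint's range is limited). The gripper opens to 85 mm and grips with 20 to 120 N. Pads are 22 mm wide; open, the fingers measure 114 mm over their backs; the gripper's body (76 mm by 85 mm) begins 54 mm behind the grasp point. The pads swing forward as they close: fully open they stand 13 mm farther back than shut.
Start: joints at [71.081, 7.471, 85.268, -0, 87.261, -4.893], TCP at [145.395, 582.122, 231.292] pointing down, gripper open.
Joint ranges: [-169.43, 169.43], [-51.17, 129.36], [1.28, 143.12], [-76.62, 256.62], [0, 156.53], [-152.29, 152.29]. Speed limits (degrees/s): [136.94, 136.94, 159.86, 180, 180, 180].

INTERFACE

Orientations are given as [roll, pitch, yaw] about the fixed x, y, z axes, in that order (R = Rz(yaw) Ry(pitch) Rx(roll)).
In Python, from bench import status, viewer, hand_in, r gives the robot as it stands.
- The arm moves only by the shell command python3 -m crank 'ROWS' [OPENING] [FORCE]. ROWS is a JSON object of lists of equal length, an entry for each row: "slide": the shift along the tool's x, y, z in m, a list of three; "twist": the turn about the tool's z in rad. A call has 1 to 8 rows; each row shifts and turns the commanded pose from where the row before left it, along the tool's axes as they then stand; what a row does not reach is not made up. A row lasts 1/10 s, in which the tool goes at most 50 mm and 8.59 degrees, less where a joint would pass 70% of its speed; a pose out of reach is approached as far as the arm can. A call with a gripper value outside its range is refused whole. OPENING is the closure, from 0 (fully open) to 1 (shut), set as the call begins (- or left out, the last holds). The fingers move at their own pace and stop on an object; FORCE is the grip in N (left out, the last holds). Time passes only in rows, so rows that do not move let the fingers close. It gives the time, the measured TCP pose, the force and the opening at its end, in the units of the state.
- status.sense(): the state, without advancing time (a new reading comes with each control period).
- viewer.snapshot(name): name is "side" or "top"; returns a dict with "img" (480x640x3 uint8, red, green, blue), "fx", "fy", "cx", "cy" (pixels), "R" (3x3) and "t" (3): a world point X has camera coordinates R X + t. Camera axes: x right, y down, z forward; pixel columns grow to the right and rows downward; lengths in mm; the calibration is good to about 2 mm. A picture is of the moment at which its call begins. There is no depth.
- hand_in(): hands the job in, once; it reports no verdict.
The state is a dict: "time": time; "joint_pos": joint angles; "qd": joint speeds; "joint_efforts": joint torques, N m; "tool_pos": TCP position; "tcp_rot": TCP orientation; "ft_force": force on the tool from outside, world axes, zero at the start; "wrist_torque": the same for the moment, N m; "finger_gap": finger opening in mm.
Only numpy, scipy, OpenCV 4.12 (cv2) and the standard library are available. Lean on these libraries where they do the work, as an engineer would, in place of code of your own. Each camera call takes 0.05 s, during which the arm holds its last target.

TASK

A steel collar (the plain round ring) has dropped inside the bar guard of the bark trimmer. Keep the gripper's fingers out of the guard: take the rod with the hooked end, reach it in through the guard's open mouth and draw the collar out until it lies flat on the black mat before the mouth, leaving the angle bracket that lies beside it where it is. Then put the rod down flat on the bench and let go.

Things in the scene. Friction and masses are not known exactly. Their poses are not given: they have to be found in the camera images.
- hook_rod: Rod with a flat-lying hook. Origin: underside of its wooden handle at the balance and grip point; x to the hook, z up. Handle 24 wide, 28 high, x -84 to 55. Round 10 mm steel bar, axis 5 above underside: along y=0 to x=200, then square to +y to (200,70), short lip back to (180,78). A collar drawn by it has its centre near (175,36). All mm. A straight-ended twin beside it is not wanted.
- ring: The steel collar: plain ring, outer diameter 40 mm, inner 28 mm, 16 mm high, about 70 g, lying flat on the bench inside the guard, 65 to 90 mm in from the mouth. Origin: centre of its underside; z up.
- guard: Fixed steel-bar guard of the green trimmer. Origin: middle of its open mouth at bench level; x into the guard, y left looking in, z up. Inside: y -125 to 125, x 0 to 200, 94 mm high under the roof bars; roof and sides barred, floor is the bench. Black mat (flat, under 1 mm, catches nothing) before the mouth: x -20 to -170, y -120 to 120. A bark chip 6 mm high at x 170 does not matter.
- bracket: Steel angle bracket, 36 x 30 mm, 32 mm high, lying inside the guard beside the collar, centres about 100 mm apart across the guard (either may be the left one). Not to be shifted. Origin: centre of its underside; z up.
Mind the look-alikes: they are no part of the job. Leave any brown or turquoise look-alike of the ring alone.

How it is judged:
By the outcome, as a careful person would: the job done as asked, in the order asked, and still so for the second after the job is handed in, with the robot touching nothing.
It also fails if it takes over 45 s, if anything falls off the work surface, if the arm or the gripper's body presses on something with over 40 N, if the wrist force passes 120 N, or if a joint passes its speed limit or range.

## Working session

There is one attempt and no reset: what is moved stays moved. The work goes in short steps, Python scripts to look and compute and a shell command to move; the robot and the scene stay as the last step left them, time stands still between calls to the robot, and variables do not carry over. Pictures are saved under pics/ and viewed, and the job is handed in when it is done.

```bash
ls; mkdir -p pics; python3 - <<'E'
from bench import status, viewer, r
import cv2
s=status.sense(); print(s)
for n in("side","top"):
    d=viewer.snapshot(n); cv2.imwrite(f"pics/{n}0.png",d["img"][:,:,::-1]); print(n,d["fx"],d["fy"],d["cx"],d["cy"],d["R"],d["t"])
E
```

```text
pics
{'time': 0.0, 'joint_pos': array([ 7.10803958e+01,  7.51709932e+00,  8.53315720e+01, -1.69133275e-04,
        8.72625912e+01, -4.89169105e+00]), 'qd': array([-0.09218102,  0.02768163, -0.05431543, -0.00833252, -0.00911056,
        0.04820049]), 'joint_efforts': array([ 4.94952637e-04, -5.69352686e+01, -5.00587785e+01,  1.90986480e-04,
        1.35661731e-02, -3.34254344e-05]), 'tool_pos': array([145.2145397 , 581.56774711, 230.20172165]), 'tcp_rot': array([-1.79889128e+02, -9.31930978e-03,  1.65972086e+02]), 'ft_force': array([ 0.10061863,  0.11787453, -0.40567531]), 'wrist_torque': array([-0.0255616 ,  0.01496238, -0.03065026]), 'finger_gap': 85.42503221235799}
side 481.67512820475787 481.67512820475787 315.191932889012 239.43192652238616 [[-0.79743232 -0.60339804  0.00353628]
 [-0.32277097  0.42159797 -0.8473925 ]
 [ 0.50982408 -0.67687958 -0.53095522]] [287.88199756 156.41727063 823.88129071]
top 440.1135153169765 440.1135153169765 322.24488559043925 236.97085488426984 [[ 0.00749896 -0.99972638 -0.02215712]
 [-0.99025743 -0.00434324 -0.13918101]
 [ 0.13904669  0.02298497 -0.99001904]] [ -11.22526572  396.46655428 1045.13091844]
```

View pics/side0.png

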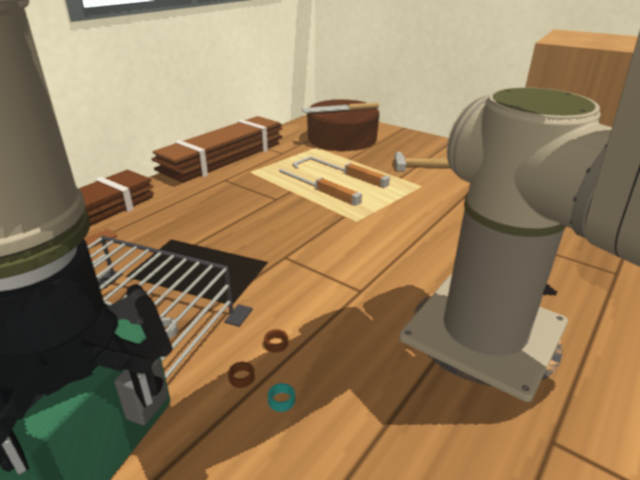

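View pics/top0.png

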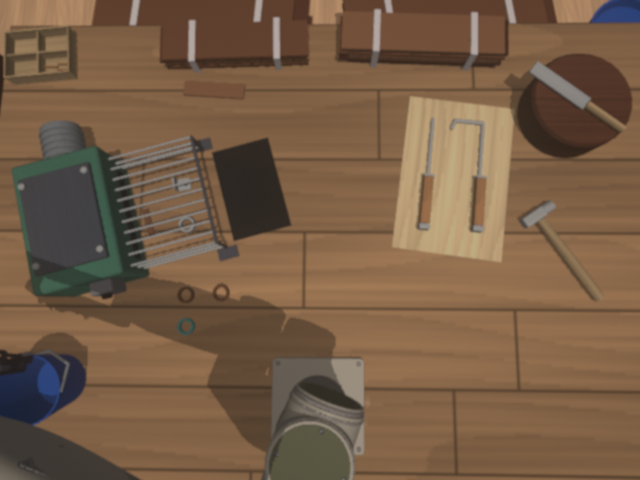

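```bash
cat > h.py <<'E'
import numpy as np, cv2
from bench import status, viewer
def snap(n,name=None):
    d=viewer.snapshot(n)
    if name: cv2.imwrite(f"pics/{name}.png",d["img"][:,:,::-1])
    return d
def ray(d,u,v,z):
    R=np.array(d["R"]);t=np.array(d["t"]);c=-R.T@t
    k=R.T@np.array([(u-d["cx"])/d["fx"],(v-d["cy"])/d["fy"],1]); return c+k*(z-c[2])/k[2]
def proj(d,X):
    p=np.array(d["R"])@np.array(X,float)+np.array(d["t"]); return d["fx"]*p[0]/p[2]+d["cx"],d["fy"]*p[1]/p[2]+d["cy"]
def tri(d1,p1,d2,p2):
    P=[np.array([[d["fx"],0,d["cx"]],[0,d["fy"],d["cy"]],[0,0,1]])@np.c_[d["R"],d["t"]] for d in(d1,d2)]
    X=cv2.triangulatePoints(P[0],P[1],np.array(p1,float).reshape(2,1),np.array(p2,float).reshape(2,1)); return (X[:3]/X[3]).ravel()
def crop(d,x0,y0,x1,y1,k,name): cv2.imwrite(f"pics/{name}.png",cv2.resize(d["img"][y0:y1,x0:x1,::-1],None,fx=k,fy=k,interpolation=cv2.INTER_CUBIC))
E
python3 - <<'E'
from h import *
a=snap("top");b=snap("side")
crop(a,385,90,525,265,3.4,"c_rod_top");crop(b,240,130,430,230,4,"c_rod_side");crop(a,100,120,300,340,2.7,"c_guard_top")
E
```

```text
(no output)
```

View pics/c_rod_top.png

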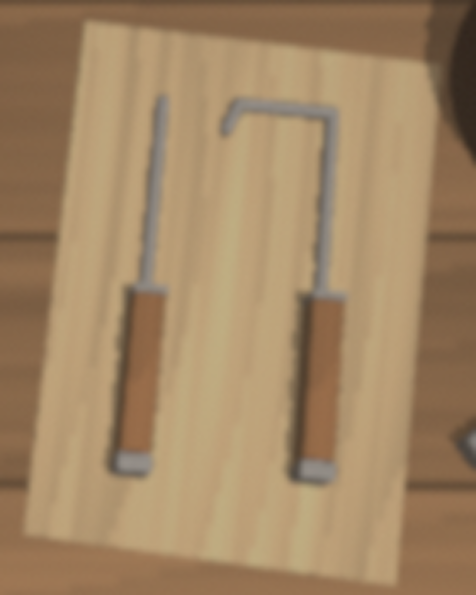

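View pics/c_rod_side.png

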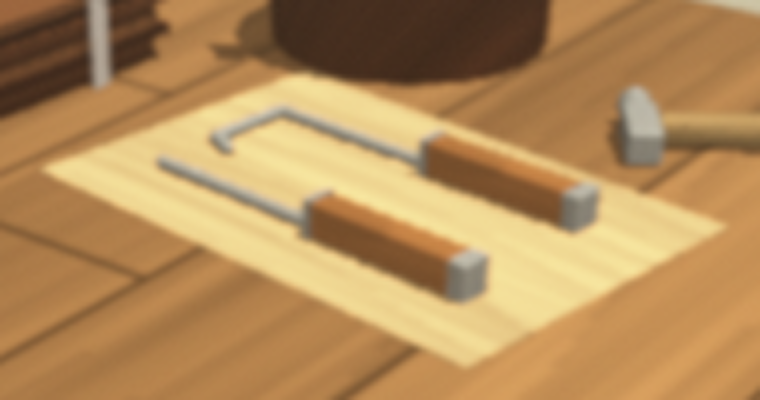

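View pics/c_guard_top.png

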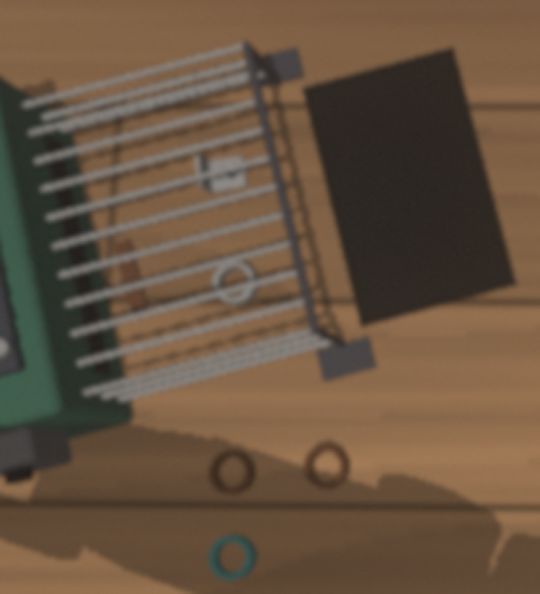

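```bash
python3 - <<'E'
from h import *
np.set_printoptions(precision=1,suppress=True)
a=snap("top");b=snap("side")
T=lambda x,y:(385+x/3.4,90+y/3.4)
S=lambda x,y:(240+x/4,130+y/4)
for n,p,q in[("front",(326,296),(434,137)),("rear",(315,465),(582,187)),("elbow",(331,110),(284,110)),("tip",(226,133),(215,135)),("lipcorner",(238,103),None)]:
    p=T(*p)
    print(n, tri(a,p,b,S(*q)) if q else '', ray(a,*p,5), ray(a,*p,28))
G=lambda x,y:(100+x/2.7,120+y/2.7)
for n,p in dict(ring=(233,281),brk=(227,174),matNE=(454,48),matSE=(514,283),matSW=(362,325),matNW=(305,88),post1=(278,85),post2=(340,345)).items(): print(n,ray(a,*G(*p),0),ray(a,*G(*p),16))
print("roofbar",[ray(a,*G(*p),97) for p in((248,45),(313,335))])
# board height
for p,q in[((85,20),(305,73)),((437,62),(724,227)),((397,584),(468,365)),((25,533),(45,170))]: print("board",ray(a,*T(*p),0),ray(b,*S(*q),0),)
hsv=cv2.cvtColor(a["img"],cv2.COLOR_RGB2HSV); print(hsv[205,481],hsv[205,500],hsv[190,481],hsv[150,483])
print(hsv[225,187-9:187+10:2])
E
```

```text
front [ 546.4 -399.1   28.1] [ 553.7 -406.6    5. ] [ 547.2 -398.7   28. ]
rear [ 420.8 -386.2   29.5] [ 426.9 -393.3    5. ] [ 423.1 -385.7   28. ]
elbow [ 695.8 -417.8    4.9] [ 698.1 -416.4    5. ] [ 688.5 -408.3   28. ]
tip [ 681.4 -330.3   16.6] [ 680.  -337.2    5. ] [ 670.9 -330.8   28. ]
lipcorner  [ 703.7 -347.     5. ] [ 694.  -340.4   28. ]
ring [431.8 335.9   0. ] [429.1 330.4  16. ]
brk [534.7 346.8   0. ] [530.5 341.3  16. ]
matNE [659.2 133.9   0. ] [653.2 131.4  16. ]
matSE [430.9  72.2   0. ] [428.2  70.6  16. ]
matSW [390.8 213.    0. ] [388.7 209.4  16. ]
matNW [619.4 276.    0. ] [613.9 271.4  16. ]
post1 [622.4 302.1   0. ] [616.9 297.2  16. ]
post2 [372.  232.8   0. ] [370.2 228.9  16. ]
roofbar [array([625.5, 300.4,  97. ]), array([369.3, 232.4,  97. ])]
board [ 772.8 -234.2    0. ] [ 734.  -498.5    0. ]
board [ 738.2 -499.7    0. ] [ 341.2 -447.2    0. ]
board [ 340.8 -450.2    0. ] [ 376.7 -184.8    0. ]
board [ 376.6 -182.6    0. ] [ 768.5 -236.     0. ]
[ 13 130 151] [ 17  93 187] [ 13 129 142] [ 18  74 172]
[[ 13  61 112]
 [ 15  20 104]
 [ 14  55  79]
 [ 15  84  94]
 [ 15  62  99]
 [ 14  47 115]
 [ 14  31 123]
 [ 12  19 134]
 [ 17  18 125]
 [ 14  41 123]]
```

Hooked rod, top (480,175), is the wanted one: its far end turns square to the left. The straight rod at (428,175) is the twin. The grey ring inside the guard, top (187,225), is the collar. The brown rings (186,295) and (221,292) and the turquoise one (186,326) lie outside and are look-alikes. The bracket is at (183,184).

Next I swing over toward the rod.

```bash
python3 -m crank '{"slide":[[-0.034,-0.030,0],[-0.034,-0.030,0],[-0.034,-0.030,0],[-0.034,-0.030,0],[-0.034,-0.030,0],[-0.034,-0.030,0],[-0.034,-0.030,0],[-0.034,-0.030,0]],"twist":[0,0,0,0,0,0,0,0]}' 0
python3 -m crank '{"slide":[[-0.034,-0.030,0],[-0.034,-0.030,0],[-0.034,-0.030,0],[-0.034,-0.030,0],[-0.034,-0.030,0]],"twist":[0.15,0.15,0.15,0.15,0.15]}' 0
```

```text
time: 1.1
tool_pos: [351.8, 281.8, 231.5]
tcp_rot: [180.0, 0.0, 166.0]
ft_force: [0.7, 0.2, 0.3]
finger_gap: 85.6
time: 1.6
tool_pos: [417.6, 70.0, 231.4]
tcp_rot: [180.0, 0.0, 122.6]
ft_force: [0.8, 0.6, -0.8]
finger_gap: 85.4
```

```bash
python3 -m crank '{"slide":[[0,0,0],[0,0,0],[0,0,0],[0,0,0],[0,0,0],[0,0,0],[0,0,0],[0,0,0]],"twist":[0.15,0.15,0.15,0.15,0.15,0.15,0.15,0.15]}'
python3 -m crank '{"slide":[[0,0,0],[0,0,0],[0,0,0],[0,0,0],[0,0,0],[0,0,0],[0,0,0],[0,0,0]],"twist":[0.15,0.15,0.15,0.15,0.15,0.15,0.15,0]}'
cat >> h.py <<'E'
from scipy.spatial.transform import Rotation as Ro
def togo(x,y,z,yaw):
    s=status.sense(); R=Ro.from_euler('xyz',s["tcp_rot"],degrees=True).as_matrix()
    d=np.array([x,y,z])-s["tool_pos"]; dy=(s["tcp_rot"][2]-yaw+180)%360-180
    print("pose",s["tool_pos"].round(1),s["tcp_rot"].round(2),"slide mm",(R.T@d).round(1),"twist rad",np.radians(dy).round(4),"F",s["ft_force"].round(1),"gap",round(s["finger_gap"],1))
E
python3 -c "
from h import *
togo(499,-394.5,231,-6.2); snap('side','side1')"
```

```text
time: 2.4
tool_pos: [417.2, 71.8, 231.4]
tcp_rot: [180.0, -0.0, 53.9]
ft_force: [0.8, -0.1, 1.0]
finger_gap: 85.5
time: 3.2
tool_pos: [417.2, 71.8, 231.3]
tcp_rot: [-180.0, -0.0, -6.1]
ft_force: [0.4, 0.0, -1.2]
finger_gap: 85.5
pose [417.2  71.8 231.3] [-1.80e+02 -1.00e-02 -6.06e+00] slide mm [1.305e+02 4.551e+02 3.000e-01] twist rad 0.0025 F [ 0.4  0.  -1.2] gap 85.5
```

View pics/side1.png

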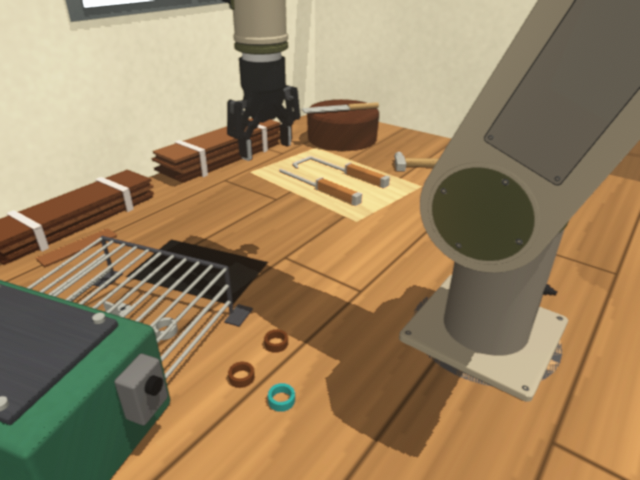

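Side view, guard unobstructed: the collar is at about (165,328), the bracket at about (115,308), and the rods are still at (345,170) and (325,187). Next I move over the rod.

```bash
python3 -m crank '{"slide":[[0.012,0.041,0],[0.012,0.041,0],[0.012,0.041,0],[0.012,0.041,0],[0.012,0.041,0],[0.012,0.041,0],[0.012,0.041,0],[0.012,0.041,0]],"twist":[0,0,0,0,0,0,0,0]}'
python3 -m crank '{"slide":[[0.012,0.041,0],[0.012,0.041,0],[0.0105,0.045,0],[0,0,0]],"twist":[0,0,0,0.0025]}' 
python3 - <<'E'
from h import *
togo(499,-394.5,4,-6.2)
b=snap("side"); a=snap("top")
crop(b,50,220,270,370,3.4,"c_guard_side"); crop(b,230,100,430,240,4,"c_rod2");crop(a,385,90,525,265,3.4,"c_rod3")
E
```

```text
time: 4.05
tool_pos: [479.0, -266.2, 231.3]
tcp_rot: [-180.0, -0.0, -5.6]
ft_force: [0.5, 0.5, 0.1]
finger_gap: 85.4
time: 4.45
tool_pos: [499.0, -399.0, 228.9]
tcp_rot: [-180.0, 0.1, -6.0]
ft_force: [0.1, 1.3, -0.3]
finger_gap: 85.2
pose [ 499.  -399.   228.9] [-1.8e+02  1.4e-01 -6.0e+00] slide mm [ 1.000e-01 -4.500e+00  2.249e+02] twist rad 0.0034 F [ 0.1  1.3 -0.3] gap 85.2
```

View pics/c_guard_side.png

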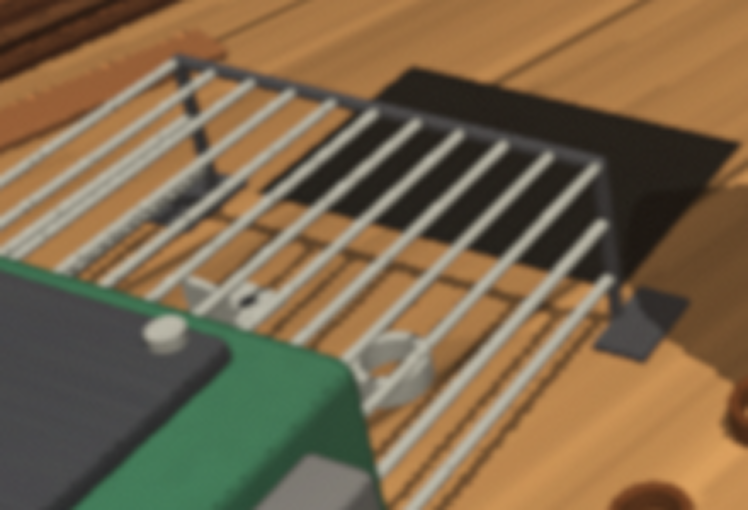

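View pics/c_rod2.png

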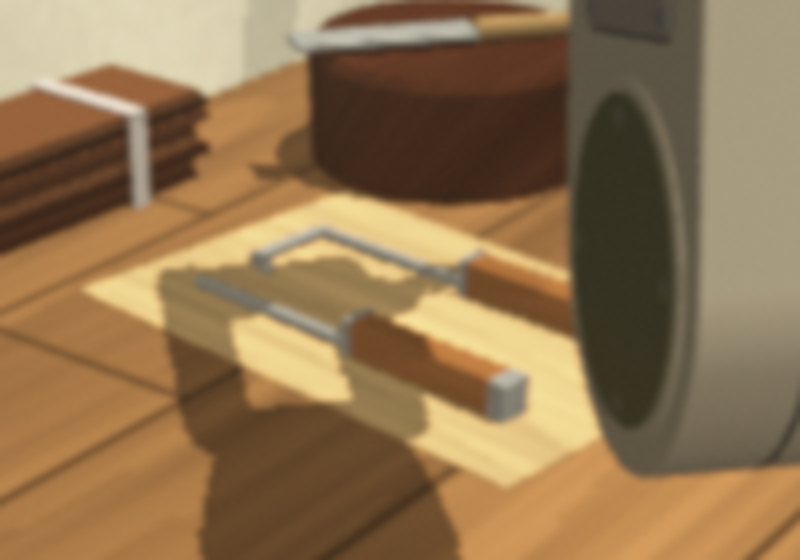

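View pics/c_rod3.png

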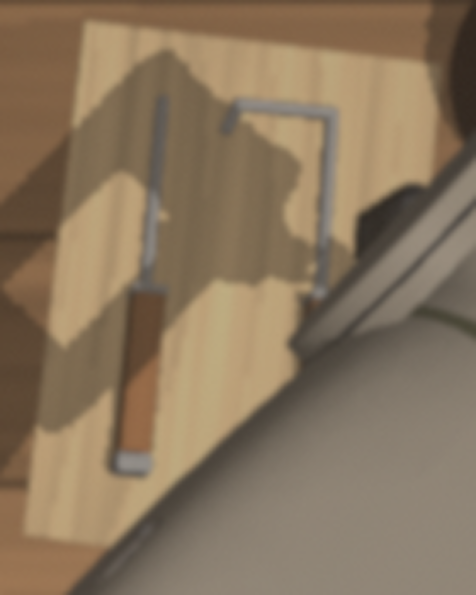

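The hook rod is confirmed under the arm, with its hook bar at crop (330,110) to (235,105) and the lip at (226,133). Its y looks 4 mm off, so I let it settle and descend partway.

```bash
python3 -m crank '{"slide":[[0,-0.002,0.045],[0,0,0.045],[0,0,0.045],[0,0,0.03],[0,0,0],[0,0,0]],"twist":[0.0034,0,0,0,0,0]}'
python3 -c "
from h import *
togo(499,-394.5,4,-6.2)"
```

```text
time: 5.15
tool_pos: [500.7, -391.3, 67.2]
tcp_rot: [-180.0, 0.0, -6.1]
ft_force: [0.4, 0.1, 0.8]
finger_gap: 85.0
pose [ 500.7 -391.3   67.2] [-179.99    0.     -6.11] slide mm [-1.4  3.3 63.2] twist rad 0.0016 F [0.4 0.1 0.8] gap 85.0
```

```bash
python3 -m crank '{"slide":[[-0.0014,0.0033,0.03],[0,0,0.02],[0,0,0.008],[0,0,0.005],[0,0,0],[0,0,0]],"twist":[0,0,0,0,0,0]}'
python3 -m crank '{"slide":[[0,0,0],[0,0,0],[0,0,0],[0,0,0],[0,0,0],[0,0,0],[0,0,0]],"twist":[0,0,0,0,0,0,0]}' 1 90
python3 -c "
from h import *
togo(499,-394.5,4,-6.2)"
```

```text
time: 5.75
tool_pos: [499.7, -396.1, 5.2]
tcp_rot: [179.9, -0.1, -6.2]
ft_force: [0.1, -0.2, -0.3]
finger_gap: 85.1
time: 6.45
tool_pos: [498.9, -395.6, 3.7]
tcp_rot: [180.0, -0.0, -6.3]
ft_force: [-0.7, -0.2, 4.1]
finger_gap: 22.3
pose [ 498.9 -395.6    3.7] [ 1.7998e+02 -3.0000e-02 -6.2500e+00] slide mm [-0.  -1.1 -0.3] twist rad -0.0009 F [-0.7 -0.2  4.1] gap 22.3
```

```bash
python3 -m crank '{"slide":[[0,0,-0.01],[0,0,-0.04],[0,0,-0.05],[0,0,-0.05],[0,0,-0.03],[0,0,0],[0,0,0]],"twist":[0,0,0,0,0,0,0]}'
python3 - <<'E'
from h import *
togo(499,-394.5,4,-6.2)
b=snap("side"); crop(b,200,40,440,220,3.3,"lift")
E
```

```text
time: 7.15
tool_pos: [498.8, -395.5, 184.1]
tcp_rot: [180.0, -0.1, -6.3]
ft_force: [-0.4, 0.3, -2.6]
finger_gap: 22.4
pose [ 498.8 -395.5  184.1] [ 1.7995e+02 -6.0000e-02 -6.2500e+00] slide mm [-1.000e-01 -1.200e+00  1.801e+02] twist rad -0.0009 F [-0.4  0.3 -2.6] gap 22.4
```

View pics/lift.png

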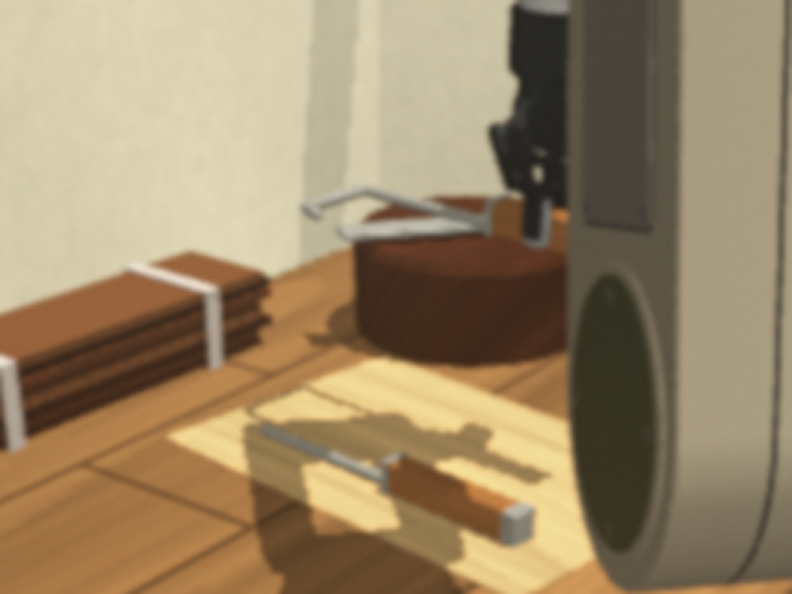

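Level and firmly held. Next I turn the rod toward the guard and refine the collar fix from both views.

```bash
python3 -m crank '{"slide":[[0,0,0],[0,0,0],[0,0,0],[0,0,0],[0,0,0],[0,0,0],[0,0,0]],"twist":[-0.1,-0.14,-0.14,-0.14,-0.14,-0.14,-0.14]}'
python3 -m crank '{"slide":[[0,0,0],[0,0,0],[0,0,0],[0,0,0],[0,0,0],[0,0,0],[0,0,0],[0,0,0]],"twist":[-0.14,-0.14,-0.14,-0.14,-0.14,-0.14,-0.16,0]}'
python3 - <<'E'
from h import *
np.set_printoptions(precision=1,suppress=True)
togo(552,20,184,105.3)
a=snap("top");b=snap("side")
crop(a,130,120,300,270,4.5,"g3"); crop(b,80,230,270,350,4.2,"g4")
E
```

```text
time: 7.9
tool_pos: [497.3, -394.1, 179.9]
tcp_rot: [-179.7, -0.0, 47.9]
ft_force: [-0.1, -0.5, -2.1]
finger_gap: 22.6
time: 8.7
tool_pos: [497.5, -394.3, 180.2]
tcp_rot: [-179.8, -0.2, 104.5]
ft_force: [0.3, 0.2, -2.0]
finger_gap: 22.1
pose [ 497.5 -394.3  180.2] [-179.8   -0.2  104.5] slide mm [387.5 156.4  -2.6] twist rad -0.0144 F [ 0.3  0.2 -2. ] gap 22.1
```

View pics/g3.png

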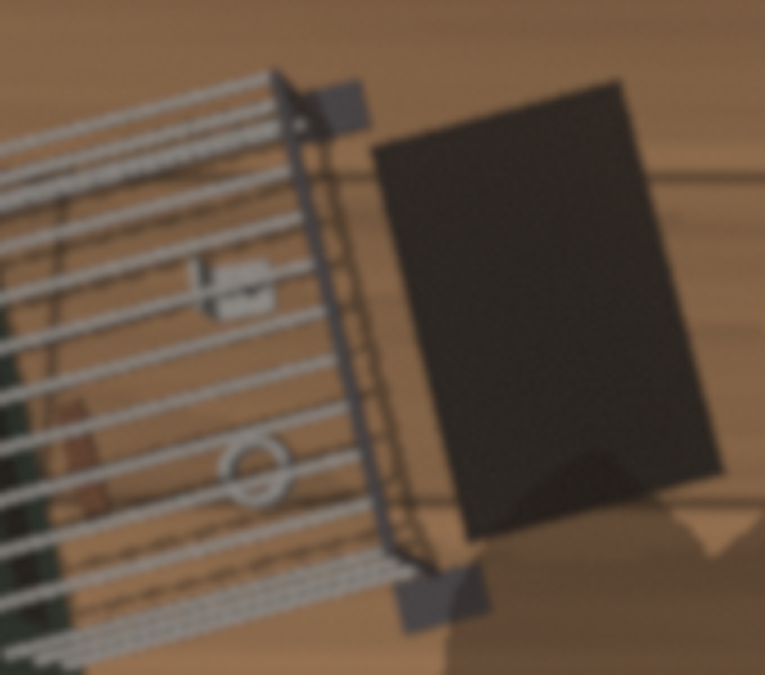

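View pics/g4.png

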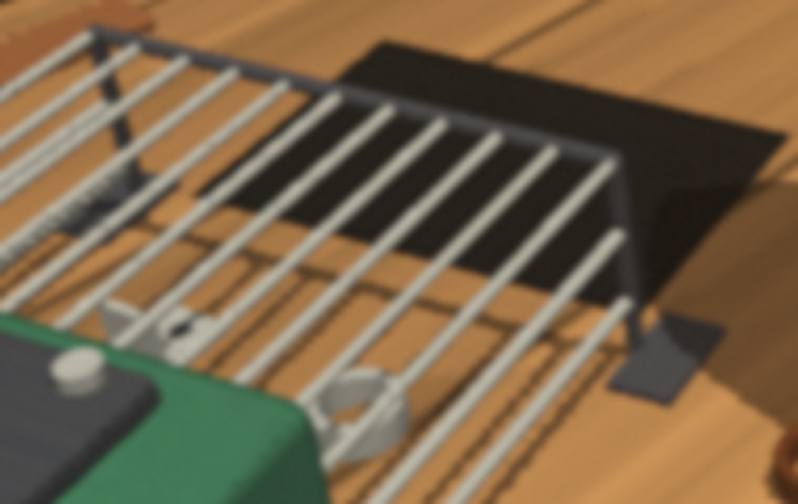

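```bash
python3 -m crank '{"slide":[[0.03,0.012,0],[0.035,0.014,0],[0.035,0.014,0],[0.035,0.014,0],[0.035,0.014,0],[0.035,0.014,0],[0.035,0.014,0],[0.035,0.014,0]],"twist":[-0.007,0,0,0,0,0,0,0]}'
python3 - <<'E'
from h import *
np.set_printoptions(precision=1,suppress=True)
togo(552,20,184,105.3)
a=snap("top");b=snap("side")
p=(130+255/4.5,120+469/4.5);q=(80+362/4.2,230+403/4.2)
X=tri(a,p,b,q);print("ring",X,ray(a,*p,16),ray(b,*q,16))
g=lambda x,y:(130+x/4.5,120+y/4.5)
f1=ray(a,*g(283,90),97);f2=ray(a,*g(393,553),97);print(f1,f2,np.degrees(np.arctan2(*(f1-f2)[1::-1])))
print([ray(a,*g(*c),0) for c in((372,149),(620,80),(723,472),(470,541))])
E
```

```text
time: 9.6
tool_pos: [534.9, -99.8, 182.6]
tcp_rot: [-180.0, -0.0, 104.5]
ft_force: [0.5, -0.6, -1.1]
finger_gap: 22.9
pose [534.9 -99.8 182.6] [-180.    -0.   104.5] slide mm [111.8  46.5  -1.3] twist rad -0.0145 F [ 0.5 -0.6 -1.1] gap 22.9
ring [428.1 329.4  13.6] [428.7 329.5  16. ] [424.5 330.5  16. ]
[617.2 297.5  97. ] [372.1 229.3  97. ] 15.549913139351181
[array([618. , 276.7,   0. ]), array([659.2, 134.8,   0. ]), array([430.7,  71.4,   0. ]), array([391.2, 212.1,   0. ])]
```

```bash
python3 -m crank '{"slide":[[0.035,0.015,0],[0.035,0.015,0],[0.025,0.01,0.02],[0.012,0.004,0.04],[0,0,0.04],[0,0,0.02],[0,0,0],[0,0,0]],"twist":[-0.008,-0.008,0,0,0,0,0,0]}'
python3 - <<'E'
from h import *
togo(550.8,21.2,36,105.4)
a=snap("top"); crop(a,130,120,370,300,3.3,"st1")
E
```

```text
time: 10.5
tool_pos: [549.6, 12.9, 63.3]
tcp_rot: [-179.9, -0.0, 105.5]
ft_force: [0.4, 0.3, -0.6]
finger_gap: 22.3
pose [549.6  12.9  63.3] [-1.7995e+02 -1.0000e-02  1.0552e+02] slide mm [ 7.7  3.4 27.3] twist rad 0.0021 F [ 0.4  0.3 -0.6] gap 22.3
```

View pics/st1.png

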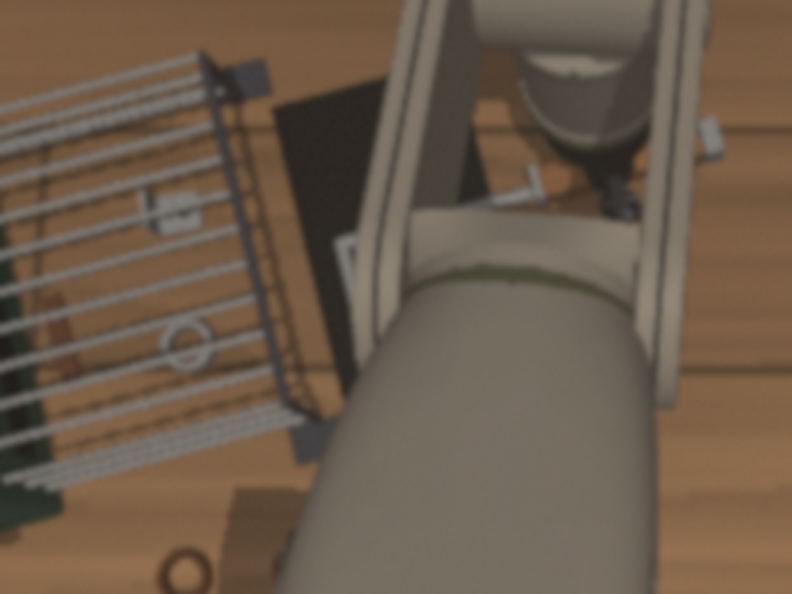

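The arm hides most of the rod from above, but the hook's elbow shows at crop (343,240). I check it against the predicted position, then lower.

```bash
python3 -m crank '{"slide":[[0.0077,0.0034,0.02],[0,0,0.007],[0,0,0],[0,0,0]],"twist":[0,0,0,0]}'
python3 - <<'E'
from h import *
a=snap("top"); P=ray(a,130+343/3.3,120+240/3.3,66); t=np.radians(105.5);u=np.array([np.cos(t),np.sin(t)]);v=np.array([-u[1],u[0]])
d=P[:2]-np.array([549.6,12.9]);print("corner local",d@u,d@v)
togo(507,180.3,36,105.4)
b=snap("side"); crop(b,80,120,340,330,3,"st2")
E
```

```text
time: 10.95
tool_pos: [551.6, 21.3, 37.4]
tcp_rot: [179.9, 0.0, 105.6]
ft_force: [-0.5, 1.0, -2.0]
finger_gap: 22.5
corner local 196.70663555136906 -0.13017365976087028
pose [551.8  21.3  37.6] [1.7991e+02 4.0000e-02 1.0563e+02] slide mm [165.2  -0.3   1.4] twist rad 0.004 F [ 0.4 -0.5 -0.9] gap 22.0
```

View pics/st2.png

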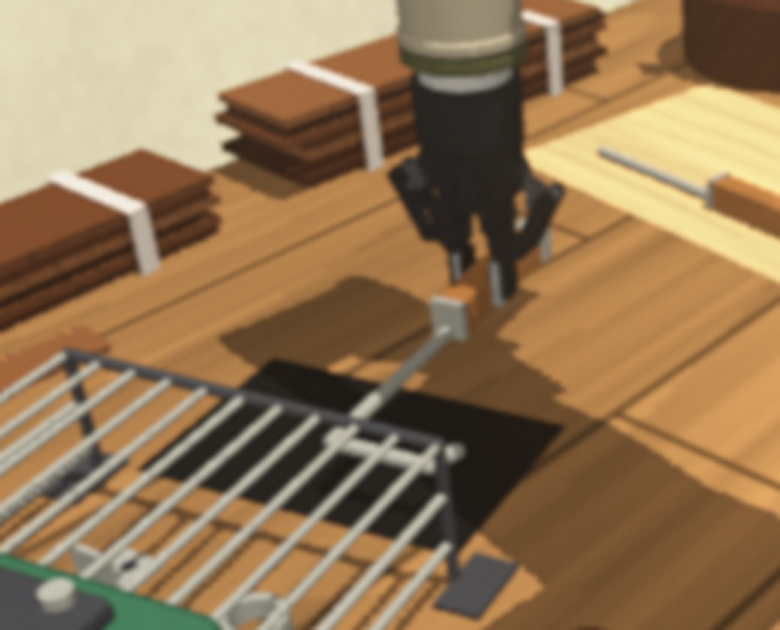

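```bash
python3 -m crank '{"slide":[[0.02,0,0.001],[0.025,0,0],[0.025,0,0],[0.025,0,0],[0.025,0,0],[0.025,0,0],[0.025,0,0],[0,0,0]],"twist":[0.003,0,0,0,0,0,0,0]}'
python3 -m crank '{"slide":[[0,0,0],[0,0,0]],"twist":[0,0]}'
python3 - <<'E'
from h import *
togo(507,180.3,5,105.4)
b=snap("side"); crop(b,60,180,260,340,3.8,"in1")
a=snap("top"); crop(a,130,120,330,280,3.8,"in2")
E
```

```text
time: 11.85
tool_pos: [505.3, 188.0, 36.2]
tcp_rot: [179.9, -0.0, 105.6]
ft_force: [-0.2, -0.5, -2.0]
finger_gap: 22.4
time: 12.05
tool_pos: [506.1, 184.9, 35.7]
tcp_rot: [180.0, 0.0, 105.5]
ft_force: [0.1, -0.4, -2.7]
finger_gap: 22.5
pose [506.1 184.9  35.7] [1.7996e+02 2.0000e-02 1.0546e+02] slide mm [-4.6 -0.3 30.7] twist rad 0.001 F [ 0.1 -0.4 -2.7] gap 22.5
```

View pics/in1.png

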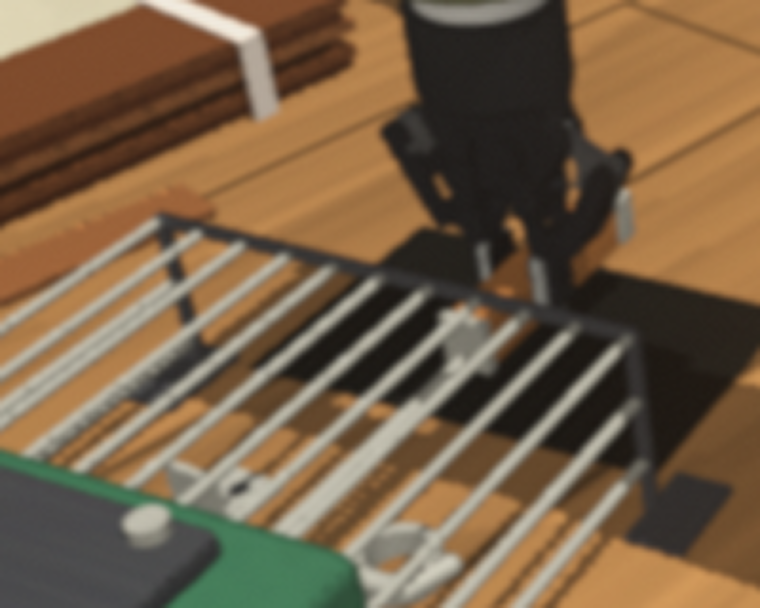

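View pics/in2.png

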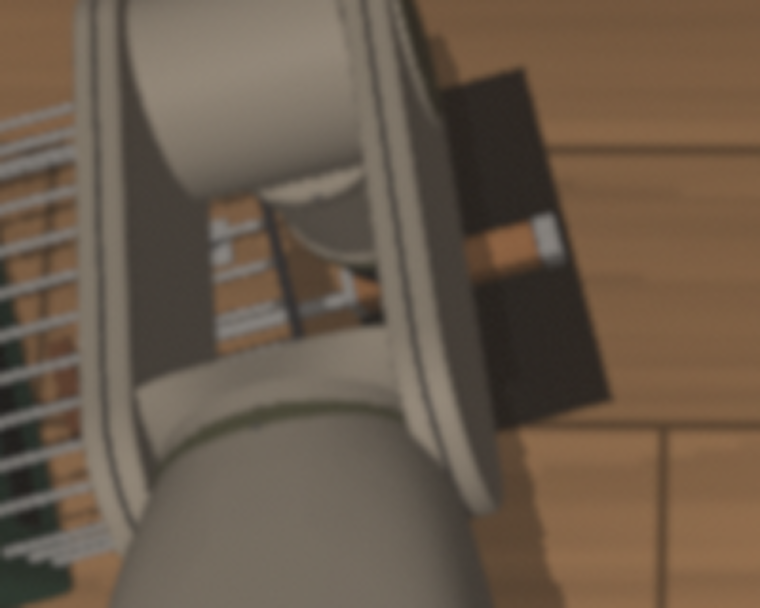

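```bash
python3 - <<'E'
from h import *
b=snap("side"); t=np.radians(105.5);u=np.array([np.cos(t),np.sin(t)]);v=np.array([-u[1],u[0]])
o=np.array([506.1,184.9]);d=ray(b,60+455/3.8,180+563/3.8,37)[:2]-o;print("lip tip local",d@u,d@v)
d=np.array([428.5,329.8])-o;print("ring local",d@u,d@v)
print("pred tip px",[(np.array(proj(b,[*(o+lx*u+ly*v),37]))-[60,180])*3.8 for lx,ly in((180,78),(200,70),(200,0))])
E
```

```text
lip tip local 176.2969258399278 80.29256069873733
ring local 160.3677506536022 36.05488247524975
pred tip px [array([445.22715302, 567.21612063]), array([400.26515935, 593.1653833 ]), array([263.31025648, 550.31627791])]
```

The lip tip shows at in1 crop (455,563), within about 4 mm of prediction. The collar sits 10 to 15 mm short of the hook bar, so I lower.

```bash
python3 -m crank '{"slide":[[0,0,0.01],[0,0,0.01],[0,0,0.006],[0,0,0.004],[0,0,0],[0,0,0]],"twist":[0,0,0,0,0,0]}'
python3 - <<'E'
from h import *
togo(507,180.3,4.5,105.4)
b=snap("side"); crop(b,60,180,260,340,3.8,"in3")
E
```

```text
time: 12.8
tool_pos: [505.5, 185.5, 5.1]
tcp_rot: [-180.0, 0.0, 105.5]
ft_force: [-0.1, 0.7, -1.7]
finger_gap: 22.6
pose [505.5 185.5   5.1] [-179.99    0.    105.48] slide mm [-5.4  0.1  0.6] twist rad 0.0014 F [-0.1  0.7 -1.7] gap 22.6
```

View pics/in3.png

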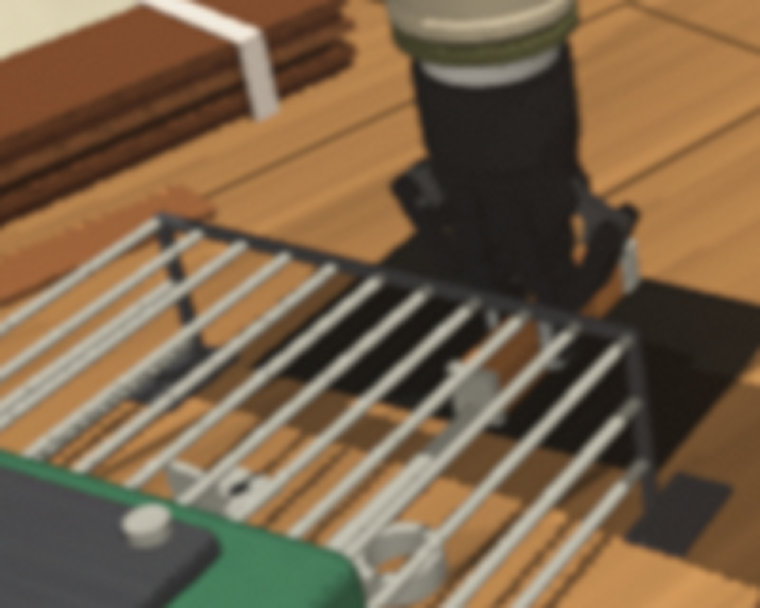

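```bash
python3 -m crank '{"slide":[[-0.004,0,0],[-0.006,0,0],[-0.008,0,0],[-0.01,0,0],[-0.012,0,0],[-0.012,0,0],[-0.012,0,0],[-0.012,0,0]],"twist":[0,0,0,0,0,0,0,0]}'
python3 - <<'E'
from h import *
togo(553,12,5,105.4)
b=snap("side"); crop(b,60,180,260,340,3.8,"in4")
E
```

```text
time: 13.65
tool_pos: [526.1, 111.0, 5.3]
tcp_rot: [180.0, 0.0, 105.5]
ft_force: [-0.4, 1.2, -0.7]
finger_gap: 22.6
pose [526.1 111.    5.3] [180.     0.   105.45] slide mm [-102.6   -0.5    0.3] twist rad 0.0009 F [-0.4  1.2 -0.7] gap 22.6
```

View pics/in4.png

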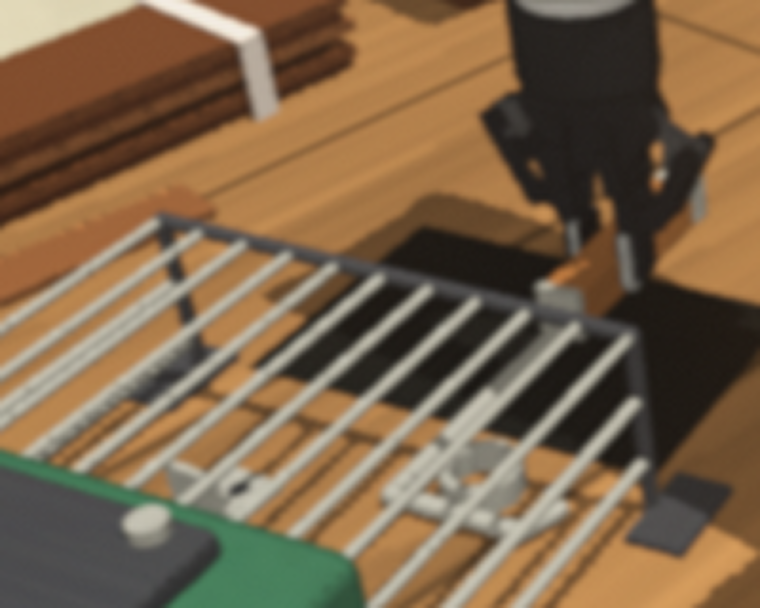

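The collar sits in the hook at crop (480,475) and is following it. The bracket is still at (215,485). I continue the pull.

```bash
python3 -m crank '{"slide":[[-0.013,0,0],[-0.014,0,0],[-0.014,0,0],[-0.014,0,0],[-0.014,0,0],[-0.012,0,0],[-0.01,0,0],[-0.008,0,0]],"twist":[0,0,0,0,0,0,0,0]}'
python3 -m crank '{"slide":[[-0.004,0,0],[0,0,0],[0,0,0]],"twist":[0,0,0]}'
python3 - <<'E'
from h import *
togo(553,12,5,105.4)
b=snap("side"); crop(b,60,150,320,350,3,"in5")
a=snap("top"); crop(a,130,120,370,300,3.3,"in6")
E
```

```text
time: 14.5
tool_pos: [552.4, 15.8, 5.3]
tcp_rot: [-180.0, -0.0, 105.4]
ft_force: [0.5, 0.2, -2.3]
finger_gap: 22.1
time: 14.8
tool_pos: [553.2, 13.2, 5.2]
tcp_rot: [-180.0, -0.0, 105.5]
ft_force: [0.6, 0.5, -1.6]
finger_gap: 22.3
pose [553.2  13.2   5.2] [-1.8000e+02 -1.0000e-02  1.0548e+02] slide mm [-1.1 -0.5  0.2] twist rad 0.0014 F [ 0.6  0.5 -1.6] gap 22.3
```

View pics/in5.png

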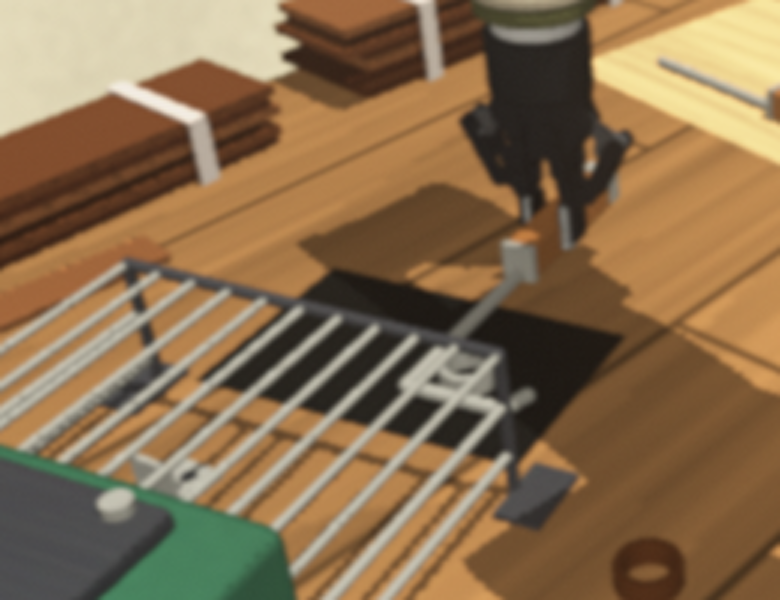

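View pics/in6.png

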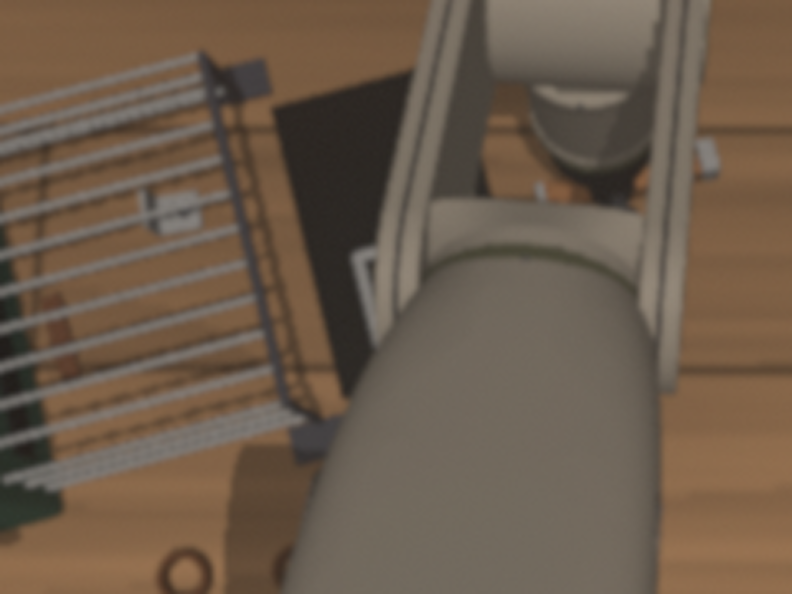

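The collar is on the mat at in5 (465,372), roughly 87 mm out from the mouth. The bracket is unmoved at in6 (178,212). Next I ease the hook off the collar, lift it clear and take the rod away.

```bash
python3 -m crank '{"slide":[[0.004,0,0],[0.004,0,0],[0,0,0],[0,0,-0.01],[0,0,-0.03],[0,0,-0.04],[0,0,-0.03],[0,0,0]],"twist":[0,0,0,0,0,0,0,0]}'
python3 -m crank '{"slide":[[-0.035,0,0],[-0.035,0,0],[-0.035,0,0],[0,0,0],[0,0,0],[0,0,0],[0,0,0],[0,0,0]],"twist":[0,0,0,0.14,0.14,0.14,0.14,0.14]}'
python3 -m crank '{"slide":[[0,0,0],[0,0,0],[0,0,0],[0,0,0],[0,0,0],[0,0,0],[0,0,0],[0,0,0]],"twist":[0.14,0.14,0.14,0.14,0.14,0.14,0.14,0.14]}'
python3 -m crank '{"slide":[[0,0,0],[0,0,0]],"twist":[0.02,0]}'
python3 - <<'E'
from h import *
togo(480,-90,5,0)
b=snap("side","out1")
E
```

```text
time: 15.7
tool_pos: [555.2, 20.4, 122.1]
tcp_rot: [179.4, 0.2, 105.5]
ft_force: [0.8, 0.1, -0.9]
finger_gap: 22.8
time: 16.5
tool_pos: [578.7, -80.6, 114.8]
tcp_rot: [-179.9, 0.0, 65.0]
ft_force: [-0.5, 0.4, -0.7]
finger_gap: 22.4
time: 17.3
tool_pos: [578.7, -80.5, 114.8]
tcp_rot: [-180.0, 0.1, 0.9]
ft_force: [0.5, 0.2, -1.2]
finger_gap: 22.7
time: 17.5
tool_pos: [578.9, -80.5, 115.0]
tcp_rot: [-180.0, 0.0, 0.2]
ft_force: [0.9, -0.5, -1.5]
finger_gap: 22.4
pose [578.9 -80.5 115. ] [-1.7999e+02  4.0000e-02  2.2000e-01] slide mm [-98.8   9.1 110. ] twist rad 0.0039 F [ 0.9 -0.5 -1.5] gap 22.4
```

View pics/out1.png

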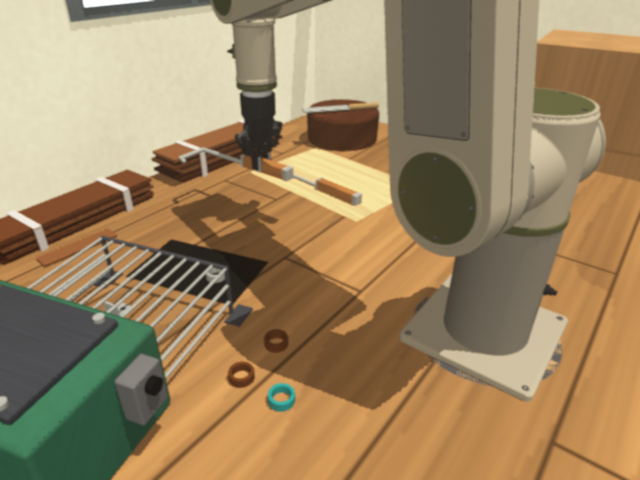

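The collar lies free on the mat at side (214,271), and the rod is clear in the gripper. Next I lay it on the bare bench.

```bash
python3 -m crank '{"slide":[[-0.035,0.003,0.01],[-0.035,0.003,0.03],[-0.029,0.003,0.03],[0,0,0.025],[0,0,0.01],[0,0,0.003],[0,0,0],[0,0,0]],"twist":[0,0,0,0,0,0,0,0]}'
python3 -c "
from h import *
togo(480,-90,3.7,0)"
```

```text
time: 18.35
tool_pos: [482.1, -90.0, 8.9]
tcp_rot: [180.0, -0.2, 0.1]
ft_force: [0.8, 1.0, -2.4]
finger_gap: 22.2
pose [482.1 -90.    8.9] [ 1.7996e+02 -1.5000e-01  1.0000e-01] slide mm [-2.1  0.   5.2] twist rad 0.0017 F [ 0.8  1.  -2.4] gap 22.2
```

```bash
python3 -m crank '{"slide":[[0,0,0.002],[0,0,0.001],[0,0,0.001],[0,0,0],[0,0,0]],"twist":[0,0,0,0,0]}'
python3 -c "
from h import *
togo(480,-90,3.7,0)"
```

```text
time: 18.85
tool_pos: [480.5, -89.7, 3.6]
tcp_rot: [180.0, -0.0, 0.1]
ft_force: [0.5, -0.2, 1.8]
finger_gap: 22.6
pose [480.5 -89.7   3.6] [ 1.7999e+02 -4.0000e-02  5.0000e-02] slide mm [-0.5  0.3 -0.1] twist rad 0.0009 F [ 0.5 -0.2  1.8] gap 22.6
```

Just touching, so I open and rise. The pads swing back as they open.

```bash
python3 -m crank '{"slide":[[0,0,0],[0,0,0],[0,0,0],[0,0,0],[0,0,0],[0,0,0],[0,0,0]],"twist":[0,0,0,0,0,0,0]}' 0
python3 -m crank '{"slide":[[0,0,-0.01],[0,0,-0.03],[0,0,-0.045],[0,0,-0.045],[0,0,-0.045],[0,0,0],[0,0,0]],"twist":[0,0,0,0,0,0,0]}'
python3 - <<'E'
from h import *
togo(480,-90,5,0)
snap("side","fin_s");snap("top","fin_t")
E
```

```text
time: 19.55
tool_pos: [480.2, -89.6, 3.3]
tcp_rot: [180.0, -0.0, 0.1]
ft_force: [-0.2, -0.1, 0.1]
finger_gap: 85.2
time: 20.25
tool_pos: [481.4, -89.9, 180.6]
tcp_rot: [179.9, -0.2, 0.1]
ft_force: [-0.4, 0.4, -1.1]
finger_gap: 85.6
pose [481.4 -89.9 180.6] [ 1.7993e+02 -2.4000e-01  5.0000e-02] slide mm [ -2.1  -0.2 175.6] twist rad 0.001 F [-0.4  0.4 -1.1] gap 85.6
```

View pics/fin_s.png

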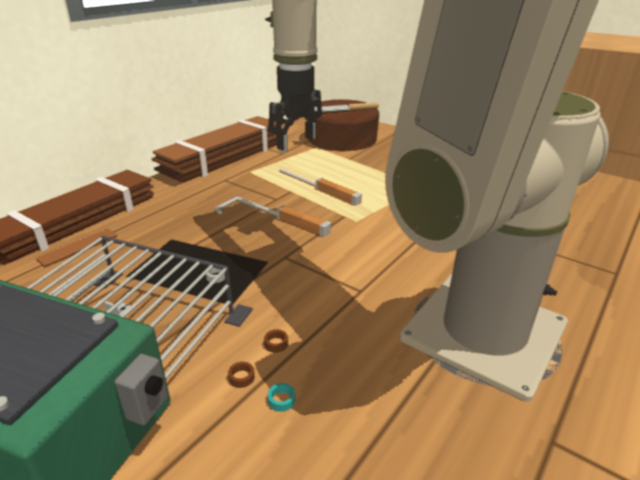

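View pics/fin_t.png

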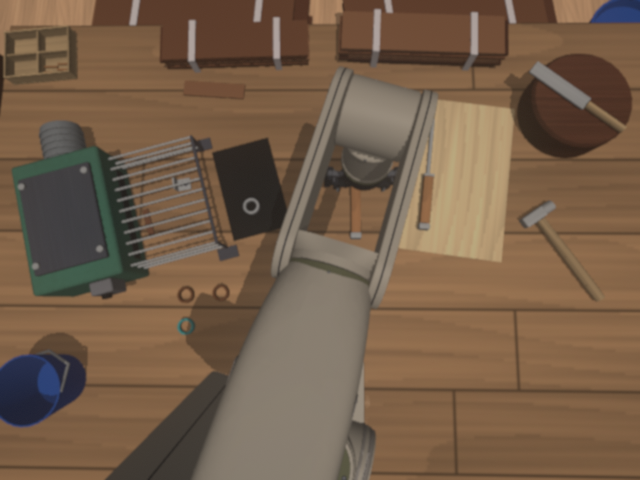

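The collar lies wholly on the black mat at top (251,206), and the bracket is still at (183,184). The rod lies flat on the bare bench at side (275,215). The gripper is empty and well above everything. Handing in.

```bash
python3 -m crank '{"slide":[[0,0,0],[0,0,0],[0,0,0]],"twist":[0,0,0]}'; python3 - <<'E'
from h import *
np.set_printoptions(precision=1,suppress=True)
a=snap("top"); print("ring",ray(a,251,206,16))
from bench import hand_in; print(hand_in())
E
```

```text
time: 20.65
tool_pos: [479.6, -89.5, 177.3]
tcp_rot: [-180.0, 0.1, 0.1]
ft_force: [0.4, -0.6, 0.7]
finger_gap: 85.3
ring [475.5 170.   16. ]
the job is handed in; nothing more can be done
None
```

The collar is out of the guard and lies flat on the black mat, and I handed the job in at about 21 s. I took the hooked rod by its handle and reached it in over the collar with the fingers kept outside the guard. Then I drew the collar out, lifted the hook clear, laid the rod flat on bare bench and let go.

**Last checks:**
- **Collar:** its centre is at about (475, 170) mm, roughly 85 mm out from the mouth and wholly on the mat.
- **Bracket:** it is at the same pixel as before, top view (183, 184). I compared by eye and did not re-measure its position.
- **Rod and arm:** the rod lies flat. The gripper is open and about 177 mm above the bench, touching nothing.
- **Force:** the wrist force I read at each step stayed under about 5 N.

**Disagreements:** the hook measured about 4 to 8 mm short of its predicted place along the rod, so I went 5 mm further in to allow for it. The two camera views differed by about 4 mm on the collar's position.

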